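# Line up the flower-picture maker's jars by size

## Task

Line the four white jars up on the row of cork coasters in order of size, one standing upright in the middle of each coaster, with the smallest next to the pot of brushes and the largest next to the little woven basket. Keep the jars upright all the while, and leave the pot and the basket standing where they are.

Things in the scene. Friction and masses are not known exactly. Their poses are not given: they have to be found in the camera images.
- jar_a: The smallest white screw-lid jar, a plain upright cylinder 36 mm in diameter and 36 mm tall over its lid (lid and body practically flush, rigid, 30 to 220 g). Origin: centre of its underside; z up. Stands loose on the desk at the start.
- jar_b: The second smallest white screw-lid jar, a plain upright cylinder 44 mm in diameter and 48 mm tall over its lid (lid and body practically flush, rigid, 30 to 220 g). Origin: centre of its underside; z up. Stands loose on the desk at the start.
- jar_c: The second largest white screw-lid jar, a plain upright cylinder 52 mm in diameter and 60 mm tall over its lid (lid and body practically flush, rigid, 30 to 220 g). Origin: centre of its underside; z up. Stands loose on the desk at the start.
- jar_d: The largest white screw-lid jar, a plain upright cylinder 60 mm in diameter and 72 mm tall over its lid (lid and body practically flush, rigid, 30 to 220 g). Origin: centre of its underside; z up. Stands loose on the desk at the start.
- coaster_p: One of four identical round cork coasters, 68 mm in diameter and 3 mm thick, fixed in a row about 88 mm apart on a low fixed wooden board 86 mm wide and 350 mm long, 8 mm thick; which of the four is at which place in the row varies. Origin: centre of its underside, 8 mm above the desk, so its top is 3 mm above the origin and 11 mm above the desk.
- coaster_q: One of four identical round cork coasters, 68 mm in diameter and 3 mm thick, fixed in a row about 88 mm apart on a low fixed wooden board 86 mm wide and 350 mm long, 8 mm thick; which of the four is at which place in the row varies. Origin: centre of its underside, 8 mm above the desk, so its top is 3 mm above the origin and 11 mm above the desk.
- coaster_r: One of four identical round cork coasters, 68 mm in diameter and 3 mm thick, fixed in a row about 88 mm apart on a low fixed wooden board 86 mm wide and 350 mm long, 8 mm thick; which of the four is at which place in the row varies. Origin: centre of its underside, 8 mm above the desk, so its top is 3 mm above the origin and 11 mm above the desk.
- coaster_s: One of four identical round cork coasters, 68 mm in diameter and 3 mm thick, fixed in a row about 88 mm apart on a low fixed wooden board 86 mm wide and 350 mm long, 8 mm thick; which of the four is at which place in the row varies. Origin: centre of its underside, 8 mm above the desk, so its top is 3 mm above the origin and 11 mm above the desk.
- brush_pot: Dark wooden pot of paint brushes standing loose on the desk just beyond one end of the row (either end), about 112 mm from the end coaster, in line with the coasters. Pot 72 mm in diameter and 90 mm tall, brushes up to 165 mm above the desk. Origin: centre of its underside.
- basket: Small round woven basket, 72 mm in diameter and 63 mm tall, standing loose on the desk just beyond the other end of the row, about 112 mm from that end's coaster. Origin: centre of its underside.
Things that resemble listed ones, but are neither listed nor needed, are in the scene too. Leave any orange or turquoise look-alike of the jar_d alone.

How it is judged:
By the outcome, as a careful person would: the job done as asked, in the order asked, and still so for the second after the job is handed in, with the robot touching nothing.
It also fails if it takes over 102 s, if anything falls off the work surface, if the arm or the gripper's body presses on something with over 40 N, if the wrist force passes 120 N, or if a joint passes its speed limit or range.

## Robot

A 6-joint arm with a two-finger parallel gripper is mounted at the origin on the work surface. World frame = base frame: x ahead of the robot, y to its left, z up, the work surface at z = 0. Lengths are in m, angles in rad, forces in N, time in s.
With the tool pointing down it reaches from about 0.425 to 0.95 m from the base axis. Payload 3.5 kg.
Tool frame: the origin (TCP) lies midway between the tips of the shut fingers; the grasp point (between the pads) lies 19 mm behind it; z points along the fingers, y is the line along which they close (so a half turn about z gives the same grasp; the last joint's range is limited). The gripper opens to 85 mm and grips with 20 to 120 N. Pads are 22 mm wide; open, the fingers measure 114 mm over their backs; the gripper's body (76 mm by 85 mm) begins 54 mm behind the grasp point. The pads swing forward as they close: fully open they stand 13 mm farther back than shut.
Start: joints at [-1.5, 0.286, 1.577, -0, 1.279, -0.15], TCP at [0.148, -0.659, 0.231] pointing down, gripper open.
Joint ranges: [-2.77, 2.77], [-0.9, 2.22], [0.21, 2.48], [-1.53, 4.67], [0.24, 2.81], [-2.84, 2.84]. Speed limits (rad/s): [2.79, 2.79, 3.14, 3.14, 3.14, 3.14].

## Interface

Orientations are given as a unit quaternion [x, y, z, w].
In Python, from plant import ctrl gives the robot as it stands.
- The arm moves only by the tool send_rows, never from a script. Its argument "series" is a list that holds one entry, the list of rows, each a list of 7 numbers: the shift along the tool's x, y, z in cm, then the turn, a rotation vector about the tool's x, y, z in rad, then the opening, from -1 (shut) to 1 (fully open). In form: [[[x, y, z, rx, ry, rz, jaw], ...]]. A call has 1 to 10 rows; each row shifts and turns the commanded pose from where the row before left it, along the tool's axes as they then stand; what a row does not reach is not made up. A row lasts 1/8 s, in which the tool goes at most 62.5 mm and 10.7 degrees, less where a joint would pass 70% of its speed; a pose out of reach is approached as far as the arm can. A call is refused whole if a number of a shift passes 6.25 or a number of a turn 0.188, either way. A call with a gripper value outside its range is refused whole. The fingers move at their own pace and stop on an object; "force" is the grip in N (left out, the last holds). Time passes only in rows, so rows that do not move let the fingers close. It gives the time, the measured TCP pose, the force, the opening and the grip force at its end, in the units of the state.
- ctrl.get_state(): the state, without advancing time (a new reading comes with each control period).
- ctrl.read_camera(name): name is "scene" or "top"; returns a dict with "img" (420x560x3 uint8, red, green, blue), "fx", "fy", "cx", "cy" (pixels), "k1" (the pictures are not rectified: a ray, as slopes to the right and down, at radius r is drawn at 1 + k1 r^2 times it, then the intrinsics apply), "R" (3x3) and "t" (3): a world point X has camera coordinates R X + t. Camera axes: x right, y down, z forward; pixel columns grow to the right and rows downward; lengths in m; the calibration is good to about 2 mm. A picture is of the moment at which its call begins. There is no depth.
- ctrl.sign_off(): hands the job in; it is judged then, once.
The state is a dict: "time": time; "qpos": joint angles; "dq": joint speeds; "joint_efforts": joint torques, N m; "eef_pos": TCP position; "tcp_rot": TCP orientation; "contact_force": force on the tool from outside, world axes, zero at the start; "wrist_torque": the same for the moment, N m; "opening": opening from 0.0 (shut) to 1.0 (fully open); "finger_force": force on a finger pad.
Only numpy, scipy, OpenCV 4.12 (cv2) and the standard library are available. Lean on these libraries where they do the work, as an engineer would, in place of code of your own. Each camera call takes 0.05 s, during which the arm holds its last target. There are 200 camera calls.

## Working session

There is one attempt and no reset: what is moved stays moved. The work goes in short steps, Python scripts to look and compute and a tool call to move; the robot and the scene stay as the last step left them, time stands still between calls to the robot, and variables do not carry over. Pictures are saved under pics/ and viewed, at most 14 in all, crops included, and the job is handed in when it is done.

Besides the shell and the picture viewer there is one more tool, called after "Emit:" in YAML: its name, and indented under it one key for each argument. send_rows: Moves the arm, as the interface text tells. Its arguments: {"type":"object","properties":{"series":{"type":"array"},"force":{"type":"number"}},"required":["series"]}

```bash
ls; mkdir -p pics
python3 - <<'E'
from plant import ctrl
import cv2
for n in("scene","top"):
    c=ctrl.read_camera(n); cv2.imwrite(f"pics/{n}0.png",c["img"][:,:,::-1]); print(n,c["fx"],c["fy"],c["cx"],c["cy"],c["k1"],c["R"],c["t"])
print(ctrl.get_state())
E
```

```text
pics
scene 399.29131865036953 399.29131865036953 283.4495469740405 211.22972711650604 0.019234442723509385 [[ 7.25860177e-01  6.87842160e-01 -4.08159806e-04]
 [ 5.61795208e-01 -5.93188604e-01 -5.76639770e-01]
 [-3.96879261e-01  4.18330543e-01 -8.16998414e-01]] [-0.34443331 -0.26675022  1.1822495 ]
top 475.5457429643825 475.5457429643825 279.1818173080668 215.68129290524885 -0.07401283260109895 [[-0.01772226 -0.99984206  0.00133344]
 [-0.98803549  0.0173086  -0.15325236]
 [ 0.15320507 -0.00403346 -0.98818618]] [0.00215067 0.50992246 0.90311565]
{'time': 0.1, 'qpos': array([-1.50003549e+00,  2.87077401e-01,  1.57803971e+00,  1.20949968e-05,
        1.27861471e+00, -1.49977145e-01]), 'dq': array([ 0.00210643, -0.00201037, -0.00261068, -0.00074661, -0.00112861,
       -0.00170189]), 'joint_efforts': array([ 3.40486631e-04, -4.07297087e+01, -2.93700063e+01, -1.62791839e-04,
        3.43252424e-03, -1.77975693e-06]), 'eef_pos': array([ 0.14779495, -0.65800595,  0.23008036]), 'tcp_rot': array([ 9.93915147e-01,  1.10143253e-01,  4.81379297e-05, -1.06851520e-03]), 'contact_force': array([-0.18772446,  1.43630653, -0.73510115]), 'wrist_torque': array([ 0.02157401, -0.00558272, -0.02258655]), 'finger_force': 0.0, 'opening': 1.0025897557885681}
```

View pics/scene0.png

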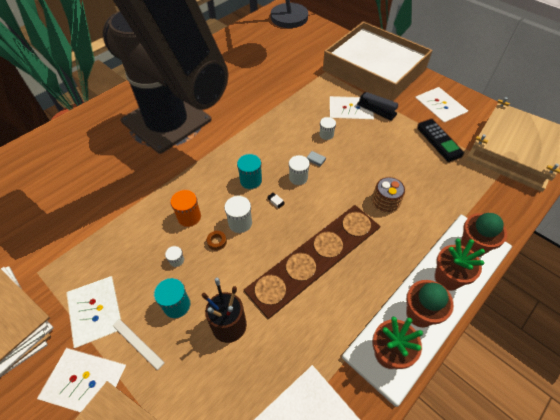

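View pics/top0.png

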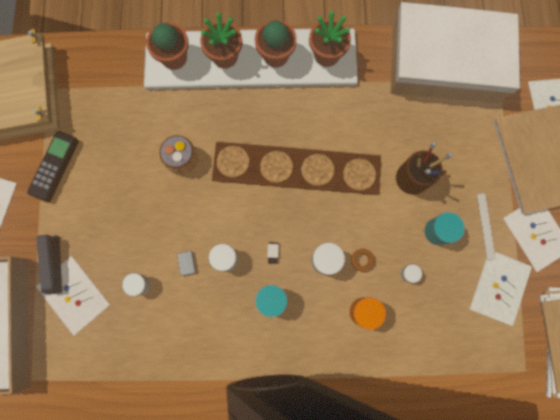

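The top view has +x up and -y right. The pot is right at (425,172) and the basket left at (176,152). Coasters are at (233,161), (276,166), (318,169) and (360,174). The white jars are at (329,260), (222,257), (134,285) and (413,274).

```bash
cat > h.py <<'E'
import numpy as np,cv2
from plant import ctrl
def ray(c,u,v):
    x,y=(u-c["cx"])/c["fx"],(v-c["cy"])/c["fy"]; d=np.hypot(x,y); r=d
    for _ in range(20): r=d/(1+c["k1"]*r*r)
    s=r/d if d else 1
    return -c["R"].T@c["t"], c["R"].T@np.array([x*s,y*s,1])
def plane(c,u,v,z):
    o,d=ray(c,u,v); return o+d*(z-o[2])/d[2]
def lids(c,pts,hs,win=22):
    """white lid top blobs in top view near pts -> centroid, diameter"""
    hsv=cv2.cvtColor(c["img"],cv2.COLOR_RGB2HSV); m=cv2.inRange(hsv,(0,0,140),(179,70,255))
    out=[]
    for (u,v),h in zip(pts,hs):
        w=np.zeros_like(m); cv2.circle(w,(int(u),int(v)),win,255,-1)
        k=cv2.findContours(m&w,cv2.RETR_EXTERNAL,cv2.CHAIN_APPROX_NONE)[0]
        k=max(k,key=cv2.contourArea); (a,b),r=cv2.minEnclosingCircle(k)
        p=plane(c,a,b,h); q=plane(c,a+r,b,h); out.append((a,b,r,*p[:2],2*np.linalg.norm(q-p), 2*np.sqrt(cv2.contourArea(k)/np.pi)/r/2))
    return np.array(out)
E
python3 - <<'E'
from h import *
np.set_printoptions(precision=4,suppress=True)
c=ctrl.read_camera("top"); s=ctrl.read_camera("scene")
print(lids(c,[(413,274),(134,285),(222,257),(329,260)],[.036,.048,.060,.072]))
hsv=cv2.cvtColor(c["img"],cv2.COLOR_RGB2HSV)
for (u,v) in [(360,174),(318,169),(276,166),(233,161)]:
    w=np.zeros(hsv.shape[:2],np.uint8); cv2.circle(w,(u,v),20,255,-1)
    m=cv2.inRange(hsv,(5,60,110),(30,255,255))&w
    k=max(cv2.findContours(m,cv2.RETR_EXTERNAL,cv2.CHAIN_APPROX_NONE)[0],key=cv2.contourArea)
    (a,b),r=cv2.minEnclosingCircle(k); p=plane(c,a,b,.011);q=plane(c,a+r,b,.011)
    print(a,b,r,p,2*np.linalg.norm(p-q))
# scene lids / coasters by rough pixels
for n,(u,v),h in [("a",(174,252),.036),("b",(328,123),.048),("c",(299,162),.06),("d",(238,206),.072),
  ("k1",(270,290),.011),("k2",(301,266),.011),("k3",(328,244),.011),("k4",(357,223),.011)]:
    print(n,plane(s,u,v,h))
print("pot",plane(c,418,175,.09),"basket",plane(c,176,152,.06))
E
```

```text
[[412.282  273.2308   9.7957   0.3913  -0.2665   0.039    0.9455]
 [133.25   284.25    11.8586   0.3792   0.2781   0.0465   0.9474]
 [221.9516 256.9516  13.991    0.4286   0.1042   0.0536   0.9627]
 [327.968  258.6256  16.6861   0.4211  -0.0974   0.0632   0.9572]]
358.81817626953125 175.4545440673828 18.583173751831055 [ 0.5958 -0.1737  0.011 ] 0.0776012972637637
317.2434997558594 169.139404296875 17.52704429626465 [ 0.6107 -0.0877  0.011 ] 0.07291787386849963
276.0482482910156 166.4877471923828 17.454158782958984 [ 0.6178 -0.0023  0.011 ] 0.07250984698482789
231.6827392578125 159.1954345703125 18.946908950805664 [0.6351 0.0899 0.011 ] 0.07901543661564708
a [ 0.3921 -0.2656  0.036 ]
b [0.3818 0.2773 0.048 ]
c [0.4277 0.1065 0.06  ]
d [ 0.424  -0.0979  0.072 ]
k1 [ 0.6018 -0.1764  0.011 ]
k2 [ 0.6117 -0.0877  0.011 ]
k3 [ 0.619  -0.0023  0.011 ]
k4 [0.6322 0.0906 0.011 ]
pot [ 0.5761 -0.2736  0.09  ] basket [0.6384 0.1961 0.06  ]
```

Run:
```python
from h import *
np.set_printoptions(precision=4,suppress=True)
def blob(c,pts,rad,s=6):
    o=[]
    for u,v in pts:
        g=c["img"][v-rad:v+rad+1,u-rad:u+rad+1,0]
        g=cv2.GaussianBlur(cv2.resize(g,None,fx=s,fy=s,interpolation=cv2.INTER_CUBIC),(0,0),3)
        _,m=cv2.threshold(g,0,255,cv2.THRESH_OTSU)
        w=np.zeros_like(m); cv2.circle(w,(m.shape[0]//2,)*2,rad*s,255,-1)
        m=cv2.morphologyEx(m&w,cv2.MORPH_OPEN,cv2.getStructuringElement(2,(31,31)))
        k=max(cv2.findContours(m,0,1)[0],key=cv2.contourArea)
        (a,b),ax,_=cv2.fitEllipse(cv2.convexHull(k))
        a=(a+.5)/s-.5+u-rad;b=(b+.5)/s-.5+v-rad
        o.append((a,b,ax[0]/s,ax[1]/s,*plane(c,a,b,.011)[:2]))
    return np.array(o)
A=blob(ctrl.read_camera("top"),[(360,174),(318,169),(276,166),(233,161)],20)
B=blob(ctrl.read_camera("scene"),[(270,290),(301,266),(328,244),(357,223)],18)
print(A,B,sep="\n")
for M in(A,B): print(np.linalg.norm(np.diff(M[:,4:],axis=0),axis=1))
```

```text
[[359.0295 173.9009  31.2187  32.8097   0.5991  -0.1743]
 [317.336  169.204   31.326   32.954    0.6105  -0.0879]
 [275.9479 166.2063  31.4405  32.7378   0.6184  -0.0021]
 [232.2706 160.9519  31.0395  32.6916   0.6313   0.0887]]
[[269.8711 289.1484  29.1459  31.0895   0.6002  -0.1752]
 [300.6548 266.161   27.0756  29.9729   0.6114  -0.0885]
 [328.0088 244.0349  25.0661  29.1473   0.6191  -0.0023]
 [356.4435 223.426   23.0604  28.2708   0.6319   0.0887]]
[0.0871 0.0862 0.0917]
[0.0874 0.0865 0.092 ]
```

Emit:
send_rows:
  series:
    - [[0,0,0,0,0,-0.175,1],[0,0,0,0,0,-0.175,1],[0,0,0,0,0,-0.175,1],[0,0,0,0,0,-0.175,1],[0,0,0,0,0,-0.175,1],[0,0,0,0,0,-0.175,1],[0,0,0,0,0,-0.175,1],[0,0,0,0,0,0,1]]

```text
time: 1.3
eef_pos: [0.1479, -0.6585, 0.2312]
tcp_rot: [0.751, 0.661, 0.0, -0.0]
contact_force: [-0.3, 0.2, 1.2]
opening: 1.005
finger_force: 0.0
```

```bash
cat >> h.py <<'E'
from scipy.spatial.transform import Rotation as Ro
def to(*pts):
    """tool-frame cm shifts through world points from the present pose (tool orientation kept), tilt/yaw printed"""
    s=ctrl.get_state(); R=Ro.from_quat(s["tcp_rot"]); p=s["eef_pos"]; M=R.as_matrix()
    print("pos",p.round(4),"yaw",round(np.arctan2(M[1,0],M[0,0]),3),"open",round(s["opening"],3),"f",round(s["finger_force"],1),"F",s["contact_force"].round(1))
    for q in pts:
        print("  ->",q,(R.inv().apply(np.array(q)-p)*100).round(2)); p=np.array(q)
E
python3 -c "
from h import *
to((.3915,-.266,.12),(.3915,-.266,.006),(.3915,-.266,.15),(.3915,-.1748,.15),(.5997,-.1748,.15),(.5997,-.1748,.018))"
```

```text
pos [ 0.1479 -0.6585  0.2312] yaw 1.444 open 1.005 f 0.0 F [-0.3  0.2  1.2]
  -> (0.3915, -0.266, 0.12) [42.02 19.2  11.13]
  -> (0.3915, -0.266, 0.006) [-0.   0.  11.4]
  -> (0.3915, -0.266, 0.15) [  0.   -0.  -14.4]
  -> (0.3915, -0.1748, 0.15) [ 9.05 -1.16  0.  ]
  -> (0.5997, -0.1748, 0.15) [ 2.64 20.65 -0.  ]
  -> (0.5997, -0.1748, 0.018) [-0.   0.  13.2]
```

Emit:
send_rows:
  series:
    - [[4.2,1.92,1.11,0,0,0,1],[4.2,1.92,1.11,0,0,0,1],[4.2,1.92,1.11,0,0,0,1],[4.2,1.92,1.11,0,0,0,1],[4.2,1.92,1.11,0,0,0,1],[4.2,1.92,1.11,0,0,0,1],[4.2,1.92,1.11,0,0,0,1],[4.2,1.92,1.11,0,0,0,1],[4.2,1.92,1.11,0,0,0,1],[4.2,1.92,1.11,0,0,0,1]]

```text
time: 2.55
eef_pos: [0.3915, -0.2646, 0.1204]
tcp_rot: [0.751, 0.66, 0.0, 0.001]
contact_force: [0.6, -0.7, -0.6]
opening: 1.002
finger_force: 0.0
```

```bash
python3 -c "
from h import *
to((.3915,-.266,.006))
cv2.imwrite('pics/s1.png',ctrl.read_camera('scene')['img'][100:340,60:380,::-1])"
```

```text
pos [ 0.3915 -0.2646  0.1204] yaw 1.442 open 1.002 f 0.0 F [ 0.6 -0.7 -0.6]
  -> (0.3915, -0.266, 0.006) [-1.300e-01  1.000e-02  1.144e+01]
```

View pics/s1.png

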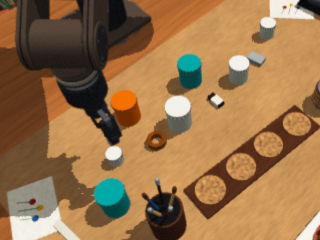

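The crop shows the gripper right above the smallest jar, at crop (113,155). I'm descending and gripping.

Emit:
send_rows:
  series:
    - [[-0.1,0,4,0,0,0,1],[0,0,4,0,0,0,1],[0,0,3.4,0,0,0,1],[0,0,0,0,0,0,1],[0,0,0,0,0,0,-1],[0,0,0,0,0,0,-1],[0,0,0,0,0,0,-1],[0,0,0,0,0,0,-1],[0,0,0,0,0,0,-1],[0,0,0,0,0,0,-1]]
  force: 30

```text
time: 3.85
eef_pos: [0.3916, -0.2678, 0.008]
tcp_rot: [0.75, 0.661, 0.0, 0.001]
contact_force: [-0.0, 0.2, 6.8]
opening: 0.416
finger_force: 29.9
```

Emit:
send_rows:
  series:
    - [[0,0,-4,0,0,0,-1],[0,0,-5,0,0,0,-1],[0,0,-5,0,0,0,-1],[4.6,-0.6,0,0,0,0,-1],[4.6,-0.6,0,0,0,0,-1],[0.6,5.1,0,0,0,0,-1],[0.7,5.2,0,0,0,0,-1],[0.7,5.2,0,0,0,0,-1],[0.6,5.1,0,0,0,0,-1],[0,0,0,0,0,0,-1]]

```text
time: 5.1
eef_pos: [0.6001, -0.1737, 0.1456]
tcp_rot: [0.749, 0.662, 0.0, -0.0]
contact_force: [0.1, -0.4, 0.0]
opening: 0.412
finger_force: 30.3
```

```bash
python3 -c "
from h import *
to((.5997,-.1748,.06),(.5997,-.1748,.019))
cv2.imwrite('pics/t1.png',cv2.resize(ctrl.read_camera('top')['img'][120:330,100:500,::-1],None,fx=2,fy=2))
cv2.imwrite('pics/s2.png',cv2.resize(ctrl.read_camera('scene')['img'][180:360,120:390,::-1],None,fx=2,fy=2))"
```

```text
pos [ 0.6001 -0.1737  0.1456] yaw 1.447 open 0.412 f 30.3 F [ 0.1 -0.4  0. ]
  -> (0.5997, -0.1748, 0.06) [-0.12 -0.03  8.56]
  -> (0.5997, -0.1748, 0.019) [-0.  -0.   4.1]
```

View pics/s2.png

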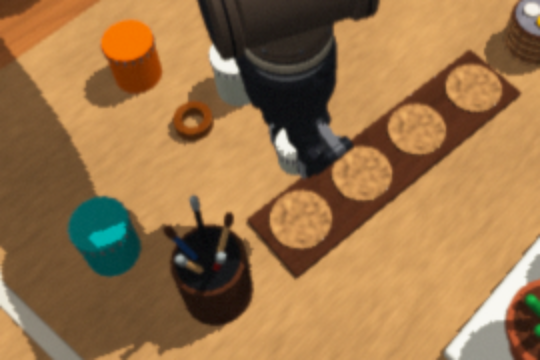

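The picture shows jar_a held upright between the fingers, with the coasters free and the pot standing. I'm lowering.

Emit:
send_rows:
  series:
    - [[-0.2,0,4,0,0,0,-1],[0,0,4,0,0,0,-1],[0,0,3,0,0,0,-1],[0,0,1.3,0,0,0,-1],[0,0,0.3,0,0,0,-1],[0,0,0,0,0,0,-1]]

```text
time: 5.95
eef_pos: [0.5982, -0.1764, 0.0218]
tcp_rot: [0.75, 0.661, 0.0, 0.001]
contact_force: [0.7, 0.4, -0.1]
opening: 0.41
finger_force: 30.3
```

Emit:
send_rows:
  series:
    - [[0,0.1,0.25,0,0,0,-1],[0,0,0,0,0,0,-1]]

```text
time: 6.2
eef_pos: [0.5996, -0.1765, 0.0191]
tcp_rot: [0.75, 0.662, 0.001, 0.001]
contact_force: [1.8, 0.2, 2.1]
opening: 0.416
finger_force: 30.5
```

Emit:
send_rows:
  series:
    - [[0,0,0,0,0,0,0],[0,0,0,0,0,0,1],[0,0,0,0,0,0,1],[0,0,0,0,0,0,1],[0,0,-4,0,0,0,1],[0,0,-5,0,0,0,1],[0,0,-5,0,0,0,1],[0,0,0,0,0,0,1]]

```text
time: 7.2
eef_pos: [0.6017, -0.1775, 0.1642]
tcp_rot: [0.75, 0.662, 0.002, 0.005]
contact_force: [0.7, -0.4, 0.1]
opening: 1.001
finger_force: 0.0
```

```bash
python3 -c "
from h import *
to((.4225,-.0975,.16),(.4225,-.0975,.026))"
```

```text
pos [ 0.6017 -0.1775  0.1642] yaw 1.446 open 1.001 f 0.0 F [ 0.7 -0.4  0.1]
  -> (0.4225, -0.0975, 0.16) [  5.7  -18.78   0.2 ]
  -> (0.4225, -0.0975, 0.026) [ 0.05 -0.15 13.4 ]
```

Emit:
send_rows:
  series:
    - [[1.14,-3.76,0,0,0,0,1],[1.14,-3.76,0,0,0,0,1],[1.14,-3.76,0,0,0,0,1],[1.14,-3.76,0,0,0,0,1],[1.14,-3.76,0,0,0,0,1],[0,0,0,0,0,0,1]]

```text
time: 7.95
eef_pos: [0.4165, -0.0945, 0.1559]
tcp_rot: [0.75, 0.662, -0.001, -0.002]
contact_force: [1.1, -0.2, -0.4]
opening: 1.0
finger_force: 0.0
```

```bash
python3 -c "
from h import *
np.set_printoptions(precision=4,suppress=True)
to((.4225,-.0975,.16),(.4225,-.0975,.026))
c=ctrl.read_camera('top')
print(lids(c,[(358,171)],[.047],16))
cv2.imwrite('pics/t2.png',cv2.resize(c['img'][120:330,100:500,::-1],None,fx=2,fy=2))
"
```

```text
pos [ 0.4165 -0.0945  0.1559] yaw 1.446 open 1.0 f 0.0 F [ 1.1 -0.2 -0.4]
  -> (0.4225, -0.0975, 0.16) [-0.22  0.64 -0.41]
  -> (0.4225, -0.0975, 0.026) [-0.01  0.04 13.4 ]
[[362.2    171.2     10.044    0.5958  -0.1745   0.0404   0.9066]]
```

View pics/t2.png

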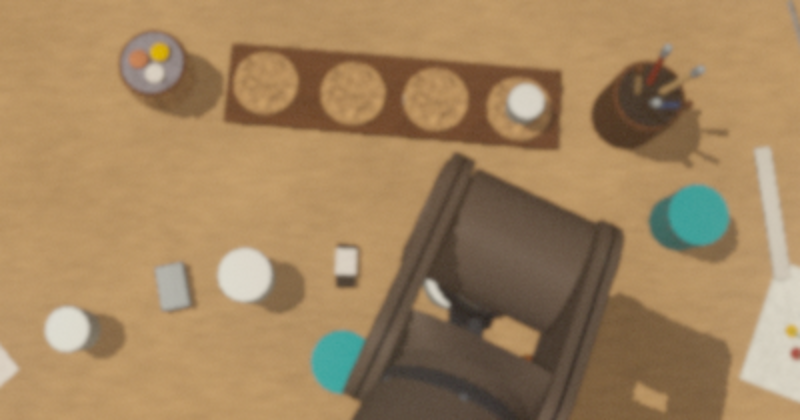

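Jar_a stands upright on the coaster next to the pot, with its lid at about (362,171) in the full frame. Now jar_d.

Emit:
send_rows:
  series:
    - [[-0.2,0.6,0,0,0,0,1],[0,0,4,0,0,0,1],[0,0,5,0,0,0,1],[0,0,4,0,0,0,1],[0,0,0,0,0,0,-1],[0,0,0,0,0,0,-1],[0,0,0,0,0,0,-1],[0,0,0,0,0,0,-1]]

```text
time: 9.0
eef_pos: [0.4259, -0.0992, 0.0292]
tcp_rot: [0.75, 0.662, 0.001, 0.001]
contact_force: [0.8, 1.1, -1.1]
opening: 0.692
finger_force: 32.7
```

```bash
python3 -c "
from h import *
to((.4225,-.0975,.18),(.6316,.0887,.18),(.6316,.0887,.037))"
```

```text
pos [ 0.4259 -0.0992  0.0292] yaw 1.446 open 0.692 f 32.7 F [ 0.8  1.1 -1.1]
  -> (0.4225, -0.0975, 0.18) [  0.12  -0.32 -15.08]
  -> (0.6316, 0.0887, 0.18) [21.08 18.43  0.03]
  -> (0.6316, 0.0887, 0.037) [ 1.00e-02 -4.00e-02  1.43e+01]
```

Emit:
send_rows:
  series:
    - [[0,0,-4,0,0,0,-1],[0,0,-5,0,0,0,-1],[0,0,-5,0,0,0,-1],[3.5,3.0,0,0,0,0,-1],[3.5,3.0,0,0,0,0,-1],[3.5,3.0,0,0,0,0,-1],[3.5,3.0,0,0,0,0,-1],[3.5,3.0,0,0,0,0,-1],[3.5,3.0,0,0,0,0,-1],[0,0,0,0,0,0,-1]]

```text
time: 10.25
eef_pos: [0.6312, 0.0892, 0.1683]
tcp_rot: [0.749, 0.663, 0.001, 0.0]
contact_force: [-0.1, 0.6, -1.0]
opening: 0.695
finger_force: 33.5
```

```bash
python3 -c "
from h import *
np.set_printoptions(precision=4,suppress=True)
to((.6316,.0877,.07),(.6316,.0877,.04))
c=ctrl.read_camera('top'); s=ctrl.read_camera('scene')
cv2.imwrite('pics/s3.png',cv2.resize(s['img'][180:360,160:440,::-1],None,fx=2.8,fy=2.8))
"
```

```text
pos [0.6312 0.0892 0.1683] yaw 1.449 open 0.695 f 33.5 F [-0.1  0.6 -1. ]
  -> (0.6316, 0.0877, 0.07) [-0.15  0.05  9.83]
  -> (0.6316, 0.0877, 0.04) [-0. -0.  3.]
```

View pics/s3.png

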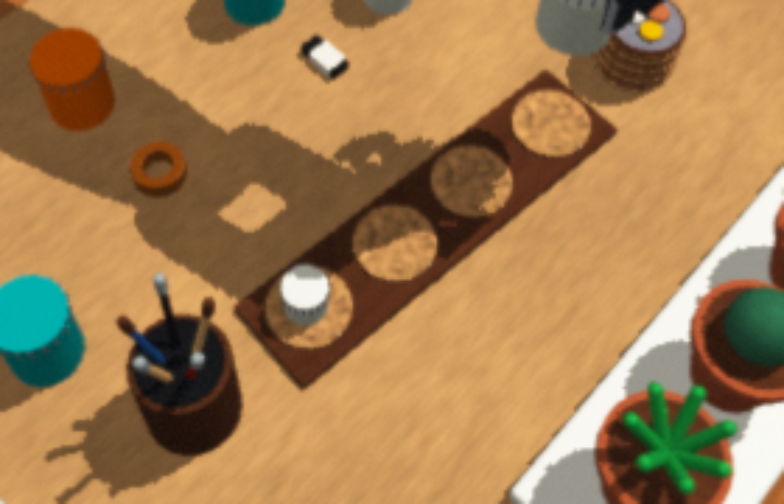

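Jar_d is held over the far coaster. Jar_a's lid is at crop (305,283), full frame (269,281), within its coaster.

Emit:
send_rows:
  series:
    - [[-0.1,0,4,0,0,0,-1],[0,0,4,0,0,0,-1],[0,0,3,0,0,0,-1],[0,0,1.3,0,0,0,-1],[0,0,0.3,0,0,0,-1],[0,0,0,0,0,0,-1]]

```text
time: 11.1
eef_pos: [0.6304, 0.0859, 0.0434]
tcp_rot: [0.75, 0.661, 0.001, 0.001]
contact_force: [1.0, -0.3, -0.5]
opening: 0.697
finger_force: 33.5
```

```bash
python3 -c "
from h import *
to((.6316,.0877,.04)); s=ctrl.read_camera('scene'); print(plane(s,268.9,281.1,.047))"
```

```text
pos [0.6304 0.0859 0.0434] yaw 1.445 open 0.697 f 33.5 F [ 1.  -0.3 -0.5]
  -> (0.6316, 0.0877, 0.04) [0.19 0.1  0.34]
[ 0.59816197 -0.17457413  0.047     ]
```

Emit:
send_rows:
  series:
    - [[0.15,0.15,0.2,0,0,0,-1],[0,0,0.15,0,0,0,-1],[0,0,0,0,0,0,-1]]

```text
time: 11.52
eef_pos: [0.6317, 0.0876, 0.0389]
tcp_rot: [0.75, 0.662, 0.001, 0.0]
contact_force: [0.1, -0.1, -0.2]
opening: 0.696
finger_force: 33.5
```

Emit:
send_rows:
  series:
    - [[0,0,0.1,0,0,0,-1],[0,0,0.1,0,0,0,-1],[0,0,0,0,0,0,-1]]

```text
time: 11.9
eef_pos: [0.6318, 0.0876, 0.0388]
tcp_rot: [0.75, 0.662, 0.0, 0.0]
contact_force: [-2.4, -0.7, 8.9]
opening: 0.695
finger_force: 34.4
```

Contact. Releasing and moving up.

Emit:
send_rows:
  series:
    - [[0,0,-0.1,0,0,0,-1],[0,0,0,0,0,0,0.6],[0,0,0,0,0,0,1],[0,0,0,0,0,0,1],[0,0,0,0,0,0,1],[0,0,-4,0,0,0,1],[0,0,-5,0,0,0,1],[0,0,-4,0,0,0,1],[0,0,0,0,0,0,1]]

```text
time: 13.02
eef_pos: [0.634, 0.0875, 0.1726]
tcp_rot: [0.75, 0.662, 0.003, 0.003]
contact_force: [-0.4, -0.4, -0.5]
opening: 1.001
finger_force: 0.0
```

```bash
python3 -c "
from h import *
to((.4280,.1050,.17),(.4280,.105,.02))"
```

```text
pos [0.634  0.0875 0.1726] yaw 1.446 open 1.001 f 0.0 F [-0.4 -0.4 -0.5]
  -> (0.428, 0.105, 0.17) [ -0.83 -20.65   0.06]
  -> (0.428, 0.105, 0.02) [-0.02 -0.14 15.  ]
```

Emit:
send_rows:
  series:
    - [[-0.2,-4.1,0,0,0,0,1],[-0.2,-4.1,0,0,0,0,1],[-0.2,-4.1,0,0,0,0,1],[-0.1,-4.1,0,0,0,0,1],[-0.1,-4.1,0,0,0,0,1],[0,0,0,0,0,0,1]]

```text
time: 13.78
eef_pos: [0.4235, 0.1055, 0.1651]
tcp_rot: [0.75, 0.662, -0.001, -0.001]
contact_force: [0.5, 0.8, 0.3]
opening: 1.004
finger_force: 0.0
```

```bash
python3 -c "
from h import *
np.set_printoptions(precision=4,suppress=True)
to((.4280,.1050,.02)); c=ctrl.read_camera('top'); print(lids(c,[(227,153)],[.083],24))
cv2.imwrite('pics/t3.png',cv2.resize(c['img'][100:330,100:460,::-1],None,fx=2,fy=2))"
```

```text
pos [0.4235 0.1055 0.1651] yaw 1.447 open 1.004 f 0.0 F [0.5 0.8 0.3]
  -> (0.428, 0.105, 0.02) [ 0.02  0.51 14.51]
[[229.6883 153.3592  17.0109   0.6266   0.0868   0.0658   0.9119]]
```

View pics/t3.png

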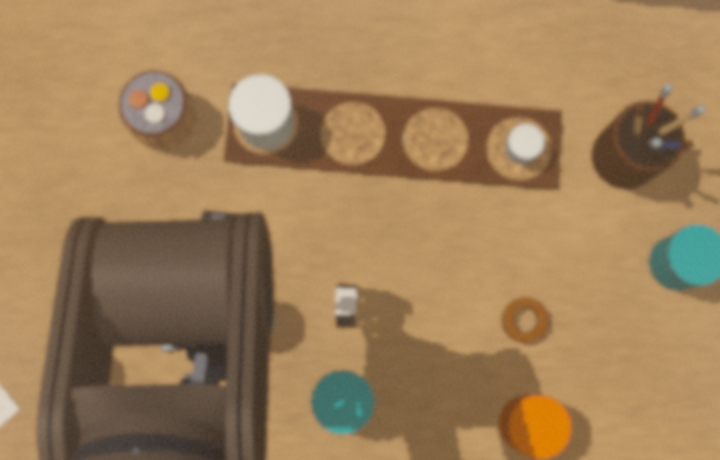

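Jar_d stands on the coaster by the basket, with its lid at crop (261,104). Now jar_c.

Emit:
send_rows:
  series:
    - [[0,0.5,4,0,0,0,1],[0,0,5,0,0,0,1],[0,0,4.5,0,0,0,1],[0,0,0.7,0,0,0,1],[0,0,0,0,0,0,-1],[0,0,0,0,0,0,-1],[0,0,0,0,0,0,-1],[0,0,0,0,0,0,-1],[0,0,0,0,0,0,-1]]

```text
time: 14.95
eef_pos: [0.4338, 0.1045, 0.0274]
tcp_rot: [0.75, 0.662, 0.002, 0.002]
contact_force: [0.9, 0.3, 6.1]
opening: 0.602
finger_force: 32.2
```

Emit:
send_rows:
  series:
    - [[0,0,-4,0,0,0,-1],[0,0,-5,0,0,0,-1],[0,0,-5,0,0,0,-1],[0,0,-1,0,0,0,-1],[0,0,0,0,0,0,-1]]

```text
time: 15.58
eef_pos: [0.4315, 0.1045, 0.1753]
tcp_rot: [0.75, 0.662, 0.0, 0.0]
contact_force: [-1.2, -0.8, -1.9]
opening: 0.598
finger_force: 32.1
```

```bash
python3 -c "
from h import *
to((.6188,-.0022,.17),(.6188,-.0022,.031)); c=ctrl.read_camera('top'); print(plane(c,230.5,151.5,.083))"
```

```text
pos [0.4315 0.1045 0.1753] yaw 1.446 open 0.598 f 32.1 F [-1.2 -0.8 -1.9]
  -> (0.6188, -0.0022, 0.17) [-8.25 19.91  0.55]
  -> (0.6188, -0.0022, 0.031) [-0.00e+00 -1.00e-02  1.39e+01]
[0.63028719 0.0852114  0.083     ]
```

Emit:
send_rows:
  series:
    - [[-1.65,4,0,0,0,0,-1],[-1.65,4,0,0,0,0,-1],[-1.65,4,0,0,0,0,-1],[-1.65,4,0,0,0,0,-1],[-1.65,4,0,0,0,0,-1],[0,0,0,0,0,0,-1],[0,0,4,0,0,0,-1],[0,0,4,0,0,0,-1],[0,0,3,0,0,0,-1],[0,0,0,0,0,0,-1]]

```text
time: 16.88
eef_pos: [0.6151, -0.0011, 0.06]
tcp_rot: [0.75, 0.662, -0.004, -0.004]
contact_force: [-0.6, 0.3, -0.5]
opening: 0.598
finger_force: 32.3
```

```bash
python3 -c "
from h import *
to((.6188,-.0022,.038))"
```

```text
pos [ 0.6151 -0.0011  0.06  ] yaw 1.446 open 0.598 f 32.3 F [-0.6  0.3 -0.5]
  -> (0.6188, -0.0022, 0.038) [-0.06  0.41  2.2 ]
```

Emit:
send_rows:
  series:
    - [[0,0,1.5,0,0,0,-1],[0,0,0,0,0,0,-1],[0,0,0,0,0,0,-1]]

```text
time: 17.25
eef_pos: [0.6205, -0.0024, 0.0513]
tcp_rot: [0.75, 0.662, 0.001, 0.001]
contact_force: [-0.6, 0.4, -0.9]
opening: 0.599
finger_force: 32.3
```

```bash
python3 -c "
from h import *
to((.6188,-.0022,.038))"
```

```text
pos [ 0.6205 -0.0024  0.0513] yaw 1.446 open 0.599 f 32.3 F [-0.6  0.4 -0.9]
  -> (0.6188, -0.0022, 0.038) [-0.   -0.17  1.33]
```

Emit:
send_rows:
  series:
    - [[0,-0.1,0.6,0,0,0,-1],[0,0,0.5,0,0,0,-1],[0,0,0,0,0,0,-1]]

```text
time: 17.62
eef_pos: [0.6186, -0.0022, 0.0389]
tcp_rot: [0.75, 0.662, -0.0, -0.0]
contact_force: [-0.5, -0.1, -1.4]
opening: 0.602
finger_force: 32.3
```

Emit:
send_rows:
  series:
    - [[0,0,0.1,0,0,0,-1],[0,0,0.1,0,0,0,-1],[0,0,0,0,0,0,-1]]

```text
time: 18.0
eef_pos: [0.619, -0.0022, 0.0385]
tcp_rot: [0.75, 0.662, -0.0, -0.0]
contact_force: [-2.8, 0.9, 5.0]
opening: 0.6
finger_force: 32.8
```

Emit:
send_rows:
  series:
    - [[0,0,0,0,0,0,0.4],[0,0,0,0,0,0,1],[0,0,0,0,0,0,1],[0,0,0,0,0,0,1],[0,0,-4,0,0,0,1],[0,0,-5,0,0,0,1],[0,0,-4,0,0,0,1],[0,0,0,0,0,0,1]]

```text
time: 19.0
eef_pos: [0.6216, -0.0026, 0.1725]
tcp_rot: [0.75, 0.662, 0.003, 0.004]
contact_force: [0.2, -1.0, -0.7]
opening: 1.0
finger_force: 0.0
```

```bash
python3 -c "
from h import *
to((.38,.278,.17),(.38,.278,.013))"
```

```text
pos [ 0.6216 -0.0026  0.1725] yaw 1.446 open 1.0 f 0.0 F [ 0.2 -1.  -0.7]
  -> (0.38, 0.278, 0.17) [ 2.483e+01 -2.747e+01 -2.000e-02]
  -> (0.38, 0.278, 0.013) [ 1.00e-02 -1.50e-01  1.57e+01]
```

Emit:
send_rows:
  series:
    - [[3.55,-3.9,0,0,0,0,1],[3.55,-3.9,0,0,0,0,1],[3.55,-3.9,0,0,0,0,1],[3.55,-3.9,0,0,0,0,1],[3.55,-3.9,0,0,0,0,1],[3.55,-3.9,0,0,0,0,1],[3.55,-3.9,0,0,0,0,1],[0,0,0,0,0,0,1],[0,0,0,0,0,0,1]]

```text
time: 20.12
eef_pos: [0.3786, 0.2781, 0.1664]
tcp_rot: [0.75, 0.662, -0.001, -0.0]
contact_force: [0.7, -0.8, 1.0]
opening: 1.002
finger_force: 0.0
```

```bash
python3 -c "
from h import *
to((.38,.278,.013)); s=ctrl.read_camera('scene')
cv2.imwrite('pics/s4.png',cv2.resize(s['img'][120:320,200:440,::-1],None,fx=3,fy=3))"
```

```text
pos [0.3786 0.2781 0.1664] yaw 1.446 open 1.002 f 0.0 F [ 0.7 -0.8  1. ]
  -> (0.38, 0.278, 0.013) [ 0.02  0.16 15.34]
```

View pics/s4.png

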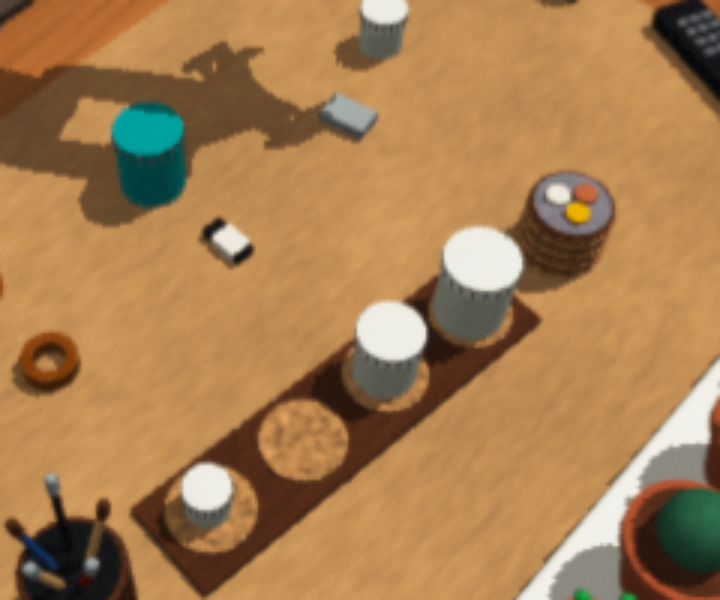

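Three jars stand upright, with lids at crop (207,488) for jar_a, (391,331) for jar_c and (482,257) for jar_d. Jar_b is waiting at (382,28).

Emit:
send_rows:
  series:
    - [[0,0.1,4,0,0,0,1],[0,0,5,0,0,0,1],[0,0,5,0,0,0,1],[0,0,1.2,0,0,0,1],[0,0,0,0,0,0,1],[0,0,0,0,0,0,-1],[0,0,0,0,0,0,-1],[0,0,0,0,0,0,-1],[0,0,0,0,0,0,-1],[0,0,0,0,0,0,-1]]

```text
time: 21.42
eef_pos: [0.3814, 0.2789, 0.0172]
tcp_rot: [0.75, 0.662, 0.001, 0.001]
contact_force: [-0.9, -1.0, 6.1]
opening: 0.507
finger_force: 30.5
```

```bash
python3 -c "
from h import *
to((.38,.278,.17),(.611,-.0882,.17),(.611,-.0882,.024)); s=ctrl.read_camera('scene')
for n,u,v,h in(('a',207,488,.047),('c',391,331,.071),('d',482,257,.083)): print(n,plane(s,200+u/3,120+v/3,h))"
```

```text
pos [0.3814 0.2789 0.0172] yaw 1.446 open 0.507 f 30.5 F [-0.9 -1.   6.1]
  -> (0.38, 0.278, 0.17) [ -0.09  -0.08 -15.28]
  -> (0.611, -0.0882, 0.17) [-3.346e+01  2.748e+01  2.000e-02]
  -> (0.611, -0.0882, 0.024) [-0.02 -0.04 14.6 ]
a [ 0.60080787 -0.17695429  0.047     ]
c [ 0.61923698 -0.00297475  0.071     ]
d [0.63083264 0.08822004 0.083     ]
```

Emit:
send_rows:
  series:
    - [[0,0,-4,0,0,0,-1],[0,0,-5,0,0,0,-1],[0,0,-5,0,0,0,-1],[0,0,-1,0,0,0,-1],[-4.2,3.4,0,0,0,0,-1],[-4.2,3.4,0,0,0,0,-1],[-4.2,3.4,0,0,0,0,-1],[-4.2,3.4,0,0,0,0,-1],[-4.2,3.4,0,0,0,0,-1],[-4.2,3.4,0,0,0,0,-1]]

```text
time: 22.72
eef_pos: [0.5507, 0.0014, 0.1636]
tcp_rot: [0.75, 0.661, -0.001, -0.001]
contact_force: [0.3, 0.1, -1.2]
opening: 0.505
finger_force: 31.1
```

Emit:
send_rows:
  series:
    - [[-4.2,3.4,0,0,0,0,-1],[-4.2,3.4,0,0,0,0,-1],[0,0,0,0,0,0,-1],[0,0,0,0,0,0,-1]]

```text
time: 23.22
eef_pos: [0.6068, -0.0885, 0.1635]
tcp_rot: [0.75, 0.661, -0.001, -0.002]
contact_force: [0.8, 0.1, -1.6]
opening: 0.504
finger_force: 31.1
```

```bash
python3 -c "
from h import *
to((.611,-.0882,.028))"
```

```text
pos [ 0.6068 -0.0885  0.1635] yaw 1.445 open 0.504 f 31.1 F [ 0.8  0.1 -1.6]
  -> (0.611, -0.0882, 0.028) [ 0.07  0.46 13.55]
```

Emit:
send_rows:
  series:
    - [[0,0.4,4,0,0,0,-1],[0,0,4,0,0,0,-1],[0,0,3,0,0,0,-1],[0,0,1,0,0,0,-1],[0,0,0,0,0,0,-1],[0,0,0,0,0,0,-1]]

```text
time: 23.98
eef_pos: [0.6131, -0.0895, 0.0472]
tcp_rot: [0.75, 0.662, 0.001, 0.001]
contact_force: [-0.2, -0.4, -1.1]
opening: 0.502
finger_force: 31.1
```

```bash
python3 -c "
from h import *
to((.611,-.0882,.028))"
```

```text
pos [ 0.6131 -0.0895  0.0472] yaw 1.446 open 0.502 f 31.1 F [-0.2 -0.4 -1.1]
  -> (0.611, -0.0882, 0.028) [ 0.1  -0.23  1.92]
```

Emit:
send_rows:
  series:
    - [[0.1,-0.2,1,0,0,0,-1],[0,0,0.6,0,0,0,-1],[0,0,0,0,0,0,-1]]

```text
time: 24.35
eef_pos: [0.6096, -0.0882, 0.0287]
tcp_rot: [0.75, 0.662, -0.0, -0.0]
contact_force: [0.6, -0.2, -0.7]
opening: 0.506
finger_force: 31.1
```

Emit:
send_rows:
  series:
    - [[0,0.1,0.1,0,0,0,-1],[0,0,0.1,0,0,0,-1],[0,0,0,0,0,0,-1]]

```text
time: 24.72
eef_pos: [0.6113, -0.0885, 0.0282]
tcp_rot: [0.75, 0.662, -0.0, 0.0]
contact_force: [-2.7, 1.1, 4.2]
opening: 0.508
finger_force: 31.5
```

Emit:
send_rows:
  series:
    - [[0,0,0,0,0,0,0.2],[0,0,0,0,0,0,1],[0,0,0,0,0,0,1],[0,0,0,0,0,0,1],[0,0,-4,0,0,0,1],[0,0,-5,0,0,0,1],[0,0,-5,0,0,0,1],[0,0,0,0,0,0,1]]

```text
time: 25.72
eef_pos: [0.6144, -0.0894, 0.1737]
tcp_rot: [0.75, 0.662, 0.003, 0.005]
contact_force: [0.4, 0.3, 0.6]
opening: 0.999
finger_force: 0.0
```

Emit:
send_rows:
  series:
    - [[0,-4,0,0,0,0,1],[0,-4,0,0,0,0,1],[0,-4,0,0,0,0,1],[0,-4,0,0,0,0,1],[0,0,0,0,0,0,1],[0,0,0,0,0,0,1]]

```text
time: 26.48
eef_pos: [0.4527, -0.0686, 0.1671]
tcp_rot: [0.75, 0.661, 0.0, 0.0]
contact_force: [-0.1, 0.2, -0.1]
opening: 1.003
finger_force: 0.0
```

```bash
python3 -c "
from h import *
to(); s=ctrl.read_camera('scene');c=ctrl.read_camera('top')
a=cv2.resize(s['img'][180:330,210:410,::-1],None,fx=3,fy=3);b=cv2.resize(c['img'][120:220,150:460,::-1],(800,258),interpolation=cv2.INTER_CUBIC)
cv2.imwrite('pics/s5.png',a); cv2.imwrite('pics/t5.png',b)"
```

```text
pos [ 0.4527 -0.0686  0.1671] yaw 1.446 open 1.003 f 0.0 F [-0.1  0.2 -0.1]
```

View pics/s5.png

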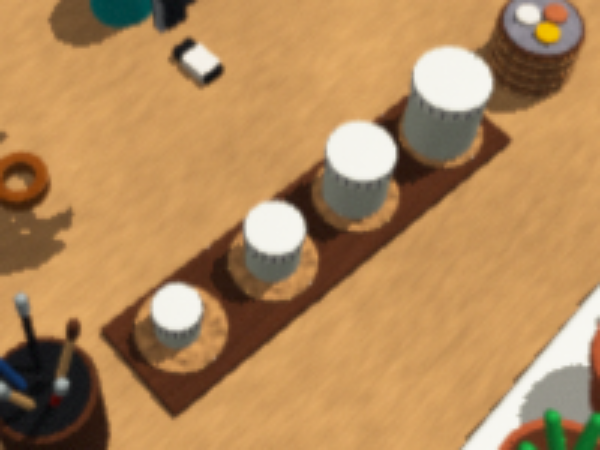

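View pics/t5.png

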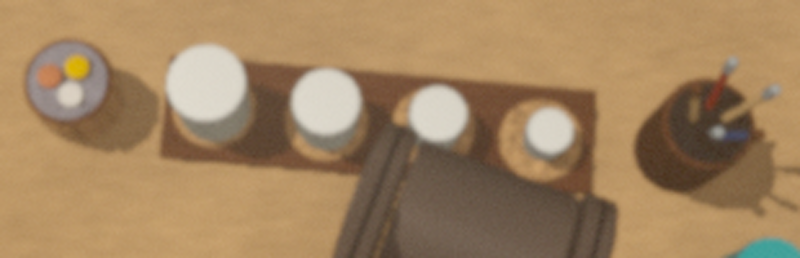

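All four jars stand in order on the coasters, with scene-crop lids at (178,308), (275,229), (362,152) and (452,80). The pot and basket are in place. One numeric check before handing in.

```bash
python3 -c "
from h import *
s=ctrl.read_camera('scene');c=ctrl.read_camera('top')
K=np.array([(.5997,-.1748),(.611,-.0882),(.6188,-.0022),(.6316,.0887)])
for k,(u,v),(x,y),h in zip(K,[(178,308),(275,229),(362,152),(452,80)],[(550,131),(439,114),(326,101),(207,83)],(.047,.059,.071,.083)):
  print(((plane(s,210+u/3,180+v/3,h)[:2]-k)*1e3).round(1),((plane(c,150+x/2.58,120+y/2.58,h)[:2]-k)*1e3).round(1))
print(plane(c,418,175,.09),plane(c,150+68/2.58,120+80/2.58,.06))"
```

```text
[ 1.6 -1.7] [-3.  -1.7]
[ 1.7 -1. ] [-2.6 -1.3]
[ 1.5 -0.9] [-2.1 -1. ]
[ 0.9 -2.7] [-2.6 -3. ]
[ 0.57612331 -0.27358486  0.09      ] [0.6403936  0.19540999 0.06      ]
```

```bash
python3 -c "
from plant import ctrl
print(ctrl.sign_off())"
```

```text
the job is handed in; nothing more can be done
None
```

The four jars stand upright on the coasters in order of size, smallest by the pot and largest by the basket, each measured within about 4 mm of its coaster's centre; the job is handed in at about 27 s, but no verdict was returned.

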